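Load the clamp carriage of a key-cutting machine

ROBOT

A 7-joint arm with a two-finger parallel gripper is mounted at the origin on the work surface. World frame = base frame: x ahead of the robot, y to its left, z up, the work surface at z = 0. Lengths are in mm, angles in rad, forces in N, time in s.
With the tool pointing down it reaches from about 400 to 925 mm from the base axis. Payload 4.1 kg.
Tool frame: the origin (TCP) lies on the mounting face of the last link; the fingertips stand 173 mm ahead of it and the grasp point (between the pads) lies 155 mm ahead of it; z points along the fingers, y is the line along which they close (so a half turn about z gives the same grasp; the last joint's range is limited). The gripper opens to 85 mm and grips with 20 to 120 N. Pads are 22 mm wide; open, the fingers measure 114 mm over their backs; the gripper's body (76 mm by 85 mm) begins 54 mm behind the grasp point. The pads swing forward as they close: fully open they stand 13 mm farther back than shut.
Start: joints at [1.134, 0.398, 0.045, 1.537, -0.019, 1.207, -0.051], TCP at [215.451, -613.269, 404.747] pointing down, gripper open.
Joint ranges: [-2.82, 2.82], [-0.49, 2.23], [-1.37, 1.46], [0, 2.46], [-1.36, 4.5], [0.23, 2], [-2.94, 2.94]. Speed limits (rad/s): [2.57, 2.57, 3.14, 3.14, 3.14, 3.14, 3.14].

INTERFACE

Orientations are given as [roll, pitch, yaw] about the fixed x, y, z axes, in that order (R = Rz(yaw) Ry(pitch) Rx(roll)).
In Python, from workcell import manip gives the robot as it stands.
- The arm moves only by the tool step_arm, never from a script. Its argument "rows" is a list of rows, each a list of 6 numbers: the shift along the world's x, y, z each as a share of 40 mm, from -1 to 1, then the turn, a rotation vector about the world's x, y, z each as a share of 6 degrees, from -1 to 1. A call has 1 to 8 rows; each row shifts and turns the commanded pose from where the row before left it; what a row does not reach is not made up. A row lasts 1/10 s, in which the tool goes at most 50 mm and 8.59 degrees, less where a joint would pass 70% of its speed; a pose out of reach is approached as far as the arm can. A call with a number of a shift or a turn outside -1 to 1 is refused whole. A call with a gripper value outside its range is refused whole. "grip" is the finger opening in mm, from 0 to 85.4, set as the call begins (left out, the last holds). The fingers move at their own pace and stop on an object; the grip force is fixed at half the most. Time passes only in rows, so rows that do not move let the fingers close. It gives the time, the measured TCP pose, the force, the opening and the grip force at its end, in the units of the state.
- manip.observe(): the state, without advancing time (a new reading comes with each control period).
- manip.capture(name): name is "scene" or "top"; returns a dict with "frame" (480x640x3 uint8, blue, green, red), "range_z" (480x640 float32, mm along the optical axis (not along the pixel's ray), 0 where there is no reading), "fovy" (degrees; the focal length in pixels is half the picture's height over the tangent of half this angle, whatever the lens; pixels are square), "cx", "cy" (the principal point, pixels), "R" (3x3) and "t" (3): a world point X has camera coordinates R X + t. Camera axes: x right, y down, z forward; pixel columns grow to the right and rows downward; lengths in mm; the calibration is good to about 2 mm. A picture is of the moment at which its call begins.
- manip.job_done(): hands the job in; it is judged then, once.
The state is a dict: "time": time; "joint_positions": joint angles; "joint_vel": joint speeds; "tau": joint torques, N m; "eef_pos": TCP position; "eef_rot": TCP orientation; "wrist_force": force on the tool from outside, world axes, zero at the start; "wrist_torque": the same for the moment, N m; "width": finger opening in mm; "gripper_force": force on a finger pad.
Only numpy, scipy, OpenCV 4.12 (cv2) and the standard library are available. Lean on these libraries where they do the work, as an engineer would, in place of code of your own. Each camera call takes 0.05 s, during which the arm holds its last target. There are 200 camera calls.

TASK

Slide the blue key-clamp carriage, without lifting it off the machine's bed, into its track and in under the clear guard until it is fully home against the stop. Then swing the red-knobbed lever square across the track behind it, onto the green mark, so that the carriage cannot slide back out. Leave the carton, the mouse and the brush where they lie.

Things in the scene. Friction and masses are not known exactly. Their poses are not given: they have to be found in the camera images.
- machine: Cream key-cutting machine, fixed. Origin: bench level under the middle of its bed; +y runs along the track to stop and tower, z up. Aluminium bed top 50 mm above the origin, x = -95 to 95, y = -245 to 200 mm; loading area y below -75 mm. The tower (x = -110 to 110 mm, 420 mm above the bench) starts at y = 200 mm; its motor head (radius 55 mm) overhangs from y = 150 mm on, 140 mm above the bed.
- mouth (a point): Start of the straight track: middle, at bed height (machine x = 0, y = -30 mm). Two dark rails 16 mm high, 12 mm wide, 68 mm apart inside, run from here in +y to the black stop at machine y = 170 mm. In front of it mouth pieces of the same height flare over 40 mm to 115 mm apart inside.
- guard (a point): Middle of the clear guard's roof underside (machine x = 0, y = 130 mm), 50 mm above the bed. The roof spans 128 mm (x) by 100 mm (y = 80 to 180 mm), on clear side walls outside the rails; its top with side ribs is 59 mm above the bed. A thin spindle hangs 90 mm above the bed at y = 180 mm.
- mark (a point): Middle of the green mark, a flat strip 40 mm (x) by 16 mm on the bed beside the track (machine x = -74, y = 20 mm). The lever's tip points along it when locked.
- home (a point): Point on the bed in the middle of the track (machine x = 0, y = 40 mm) where the carriage's tail face is when the carriage is fully home.
- carriage: Loose blue carriage with dark jaws, a brass key and an orange tail plate: 60 (x) x 130 (y) x 22 mm, 0.6 kg. Origin: centre of its underside; +y forward, to the stop. Tail plate: full width, 14 mm thick (y = -65 to -51 mm), 40 mm high. Jaws (y = 0 to 50, x = -24 to 24 mm) and key: 42 mm high. Starts in the loading area before the mouth, somewhat askew.
- tail (a point): Middle of the lower edge of the carriage's flat tail face (130 mm behind its front face), axes as the carriage's; push here, on the face 5 to 38 mm above the bed.
- lever (a joint): Angle of the locking lever about its upright hinge, rad: 0 = arm points straight back along the track (machine -y), growing as it swings over the track; 1.57 = square across the track on the green mark. Range -0.5 to 2.0; friction holds it where it is left (about 1 N at the knob).
- lever_hinge (a point): Lever's hinge axis at bed height (machine x = 75, y = 20 mm). The steel arm, 14 mm wide, runs 20 to 30 mm above the bed; the far edge of the hub is 15 mm from the axis. Axes as the machine's.
- lever_knob (a point): Centre of the lever's upright red knob, 24 mm diameter, 36 to 66 mm above the bed, 130 mm from the hinge axis; this point is 50 mm above the bed.
- carton: Cardboard carton 90 x 60 x 50 mm on the bench, origin under its centre. Leave alone.
- mouse: Black computer mouse 105 x 62 x 32 mm on the bench, origin under its centre. Leave alone.
- brush: Bench brush, 180 mm long, lying on the bench beyond the machine, x along its length. Leave alone.
Things that resemble listed ones, but are neither listed nor needed, are in the scene too. Leave any pink or turquoise look-alike of the carriage alone.

How it is judged (in metres and radians):
On the way, in this order (a step that is already met when the one before it is completed fails the run):
1. the carriage is fully home in its track, against the stop, before the lever is swung across (y of tail in the frame of machine above 0.034 m and x of tail in the frame of machine between -0.012 and 0.012 m and angle between the y axis of carriage and the y axis of machine, either way round below 0.12 rad and z of tail in the frame of machine below 0.056 m and value of joint lever below 1.2 rad), for 0.2 s.
2. the lever lies across the track behind it, on the green mark (y of tail in the frame of machine above 0.034 m and x of tail in the frame of machine between -0.012 and 0.012 m and angle between the y axis of carriage and the y axis of machine, either way round below 0.12 rad and z of tail in the frame of machine below 0.056 m and value of joint lever between 1.42 and 1.72 rad), for 0.2 s.
At the end, for the whole second after the job is handed in: The carriage lies flat in the track, its tail face within 6 mm of the home point along the track, and the lever is at 1.57 rad within 0.15 rad; both at rest (all of step 2 and linear speed of carriage below 0.01 m/s and velocity of joint lever between -0.05 and 0.05 rad/s); the robot touches nothing.
It fails at once if the carriage is lifted more than 20 mm off the bed (z of carriage in the frame of machine above 0.07 m).
It fails at once if the carriage is tipped by more than 20 degrees or falls off the bed (angle between carriage's own z axis and vertical above 0.35 rad or z of carriage in the frame of machine below 0.035 m).
It fails at once if carton, mouse or brush is moved by more than 30 mm (distance of any of carton, mouse, brush from where it was at the start of the episode above 0.03 m).
It also fails if it takes over 61 s, if anything falls off the work surface, if the arm or the gripper's body presses on something with over 40 N, if the wrist force passes 120 N, or if a joint passes its speed limit or range.

## Working session

There is one attempt and no reset: what is moved stays moved. The work goes in short steps, Python scripts to look and compute and a tool call to move; the robot and the scene stay as the last step left them, time stands still between calls to the robot, and variables do not carry over. Pictures are saved under pics/ and viewed, at most 10 in all, crops included, and the job is handed in when it is done.

Besides the shell and the picture viewer there is one more tool, called after "Call:" as name(argument=value, ...) on one line, values as JSON. step_arm: Moves the arm, as the interface text tells. Shift numbers are shares of 40 mm and turn numbers shares of 6 degrees, none past 1 either way. Its arguments: {"type":"object","properties":{"rows":{"type":"array"},"grip":{"type":"number"}},"required":["rows"]}

```bash
mkdir -p pics
cat > h.py <<'E'
import numpy as np, cv2, pickle
from workcell import manip
def cap(n,save=None):
    c=manip.capture(n)
    if save: cv2.imwrite(f'pics/{save}.png',c['frame'])
    pickle.dump(c,open(f'{n}.pkl','wb'))
    return c
def load(n): return pickle.load(open(f'{n}.pkl','rb'))
def foc(c): return 240/np.tan(np.radians(c['fovy'])/2)
def pt(c,u,v,z=None):
    """world point at pixel: by depth, or on plane z"""
    f=foc(c); R=np.array(c['R']); t=np.array(c['t'])
    d=np.array([(u-c['cx'])/f,(v-c['cy'])/f,1.])
    o=-R.T@t; dw=R.T@d
    if z is None: s=np.median(c['range_z'][int(v)-1:int(v)+2,int(u)-1:int(u)+2])
    else: s=(z-o[2])/dw[2]
    return o+s*dw
def cloud(c):
    f=foc(c); v,u=np.mgrid[:480,:640]; z=c['range_z']
    P=np.stack([(u-c['cx'])/f*z,(v-c['cy'])/f*z,z],-1)
    return (P-np.array(c['t']))@np.array(c['R'])
E
python3 - <<'E'
from h import *
for n in('top','scene'):
    c=cap(n,n+'0'); print(n,c['fovy'],c['cx'],c['cy'],-np.array(c['R']).T@c['t'])
print(manip.observe())
E
```

```text
top 46.79260813106327 321.2922964315724 237.13466058811628 [ 420.9962503   -81.01240904 1128.70156692]
scene 57.03874039086928 318.17186526292323 235.73353385699298 [1115.15195752 -439.89499113  570.6063938 ]
{'time': 0.1, 'joint_positions': array([ 1.13400251,  0.39914584,  0.04503572,  1.53777702, -0.01870595,
        1.20687854, -0.05067666]), 'joint_vel': array([-1.01932263e-03, -1.28668756e-03, -1.23871135e-03, -3.71562426e-03,
        4.13961822e-04, -9.43766270e-05, -2.55233214e-04]), 'tau': array([ 3.83052757e-03, -4.76267374e+01,  1.36984706e+00, -2.54951799e+01,
        1.19639828e-02,  4.96365959e-03, -6.65498323e-07]), 'eef_pos': array([ 215.37071147, -613.00122215,  403.73884219]), 'eef_rot': array([-3.13980941e+00,  1.18925708e-04,  3.37927318e-01]), 'wrist_force': array([-0.61786047, -0.16004489,  0.00233328]), 'wrist_torque': array([ 0.01417065,  0.03542502, -0.0068564 ]), 'gripper_force': 0.0, 'width': 85.19284952824775}
```

View pics/top0.png

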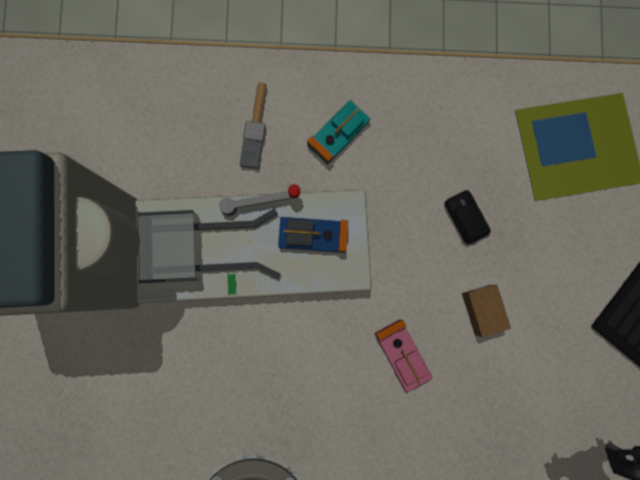

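View pics/scene0.png

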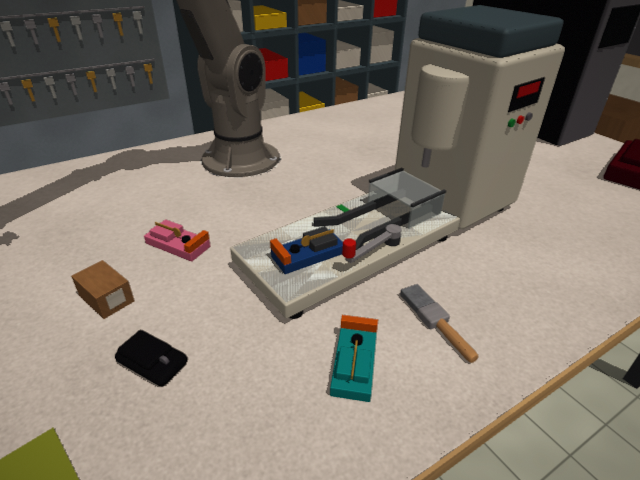

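Three candidates in the top view: the blue one at (315,235), a turquoise one at (340,130) and a pink one at (405,355). The blue one on the machine's bed, with its orange tail to the right, fits the description. I'll confirm it in an enlarged crop.

Run:
```python
from h import *
c=load('top'); im=c['frame'][170:320,190:390]
cv2.imwrite('pics/crop0.png',cv2.resize(im,None,fx=4,fy=4,interpolation=cv2.INTER_CUBIC))
P=cloud(c)
for u,v in [(360,250),(380,240),(345,235),(294,191),(300,240),(230,207),(168,240),(200,245),(110,250)]: print((u,v),P[v,u].round(0))
m=(abs(P[...,2]-50)<5); m[:, :120]=0
hsv=cv2.cvtColor(c['frame'],cv2.COLOR_BGR2HSV)
def blob(name,lo,hi,roi,z):
    k=cv2.inRange(hsv,lo,hi); q=np.zeros_like(k); a,b,e,d=roi; q[a:b,e:d]=k[a:b,e:d]
    v,u=np.nonzero(q); print(name,len(u),u.mean(),v.mean(),pt(c,u.mean(),v.mean(),z).round(1)); 
    return np.array([pt(c,x,y,z)[:2] for x,y in zip(u,v)])
g=blob('green',(45,100,50),(75,255,255),(265,300,220,245),50); print(cv2.minAreaRect(g.astype('f4')))
k=blob('knob',(0,150,80),(5,255,255),(175,205,280,305),116-4)
o=blob('orange',(6,150,100),(20,255,255),(215,255,335,355),90); print(cv2.minAreaRect(o.astype('f4')))
b=blob('blue',(105,100,40),(125,255,255),(210,260,270,352),72); print(cv2.minAreaRect(b.astype('f4')))
```

```text
(360, 250) [ 520. -194.   50.]
(380, 240) [ 546. -240.    1.]
(345, 235) [ 544. -161.   92.]
(294, 191) [620. -63. 116.]
(300, 240) [532. -76.  86.]
(230, 207) [591.  57.  88.]
(168, 240) [523. 166. 103.]
(200, 245) [520. 117.  50.]
(110, 250) [484. 193. 329.]
green 136 231.5 283.91911764705884 [446.9  53.   50. ]
((446.76513671875, 53.005645751953125), (34.80472946166992, 13.430065155029297), 2.5670948028564453)
knob 98 293.7959183673469 190.0 [622.5 -62.2 112. ]
orange 193 343.0362694300518 235.77720207253887 [ 542.2 -157.4   90. ]
((542.7831420898438, -157.6717071533203), (12.565921783447266, 55.864376068115234), 87.49285888671875)
blue 997 314.28585757271816 235.36208625877632 [ 543.4 -103.5   72. ]
((545.5867919921875, -93.05886840820312), (113.3026351928711, 58.2415885925293), 87.36494445800781)
```

View pics/crop0.png

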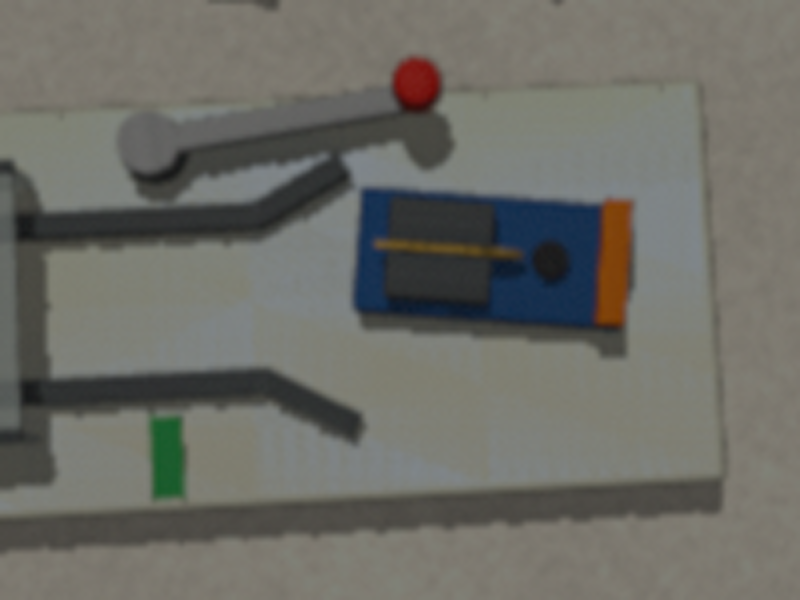

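Run:
```python
from h import *
c=load('top')
q=lambda x,y,z: pt(c,190+(x+.5)/4-.5,170+(y+.5)/4-.5,z)[:2]
P={}
data=[('cornerR+',698,84,50,(95,-245)),('cornerR-',721,478,50,(-95,-245)),
('mark',168,457,50,(-74,20)),('hinge',151,146,85,(75,20)),
('mouthU',255,215,66,(40,-30)),('mouthL',265,382,66,(-40,-30)),('railU',35,226,66,(40,None)),('railL',35,394,66,(-40,None))]
A=[];B=[]
for n,x,y,z,m in data:
    w=q(x,y,z); print(n,w.round(1))
    if m[1] is not None: A.append(m);B.append(w)
A=np.array(A,float);B=np.array(B)
a=A-A.mean(0);b=B-B.mean(0)
th=np.arctan2((a[:,0]*b[:,1]-a[:,1]*b[:,0]).sum(),(a*b).sum())
R=np.array([[np.cos(th),-np.sin(th)],[np.sin(th),np.cos(th)]]);t=B.mean(0)-R@A.mean(0)
print('yaw',np.degrees(th),'t',t,'\nres',(B-(A@R.T+t)).round(1).tolist())
T=lambda w:(R.T@(np.array(w)-t)).round(1)
for n,x,y,z in [('railU',35,226,66),('railL',35,394,66),('knob',417,83,116),('tail+',632,200,90),('tail-',624,325,90),('front+',362,188,72),('front-',356,308,72),('bodyback+',602,206,72)]:
    print(n,q(x,y,z).round(1),'machine',T(q(x,y,z)))
np.savez('m.npz',R=R,t=t)
```

```text
cornerR+ [ 638.2 -200.3]
cornerR- [ 444.1 -214.9]
mark [447.   52.8]
hinge [592.6  62.9]
mouthU [563.8  14.3]
mouthL [483.5   6.3]
railU [555.2 119.1]
railL [474.7 115. ]
yaw 4.573797886314196 t [521.2421632   38.22396966] 
res [[2.7, -1.9], [-2.0, -1.4], [1.1, 0.5], [-1.8, -1.2], [0.2, 2.8], [-0.3, 1.2]]
railU [555.2 119.1] machine [40.2 77.9]
railL [474.7 115. ] machine [-40.3  80.2]
knob [621.  -62.5] machine [  91.4 -108.3]
tail+ [ 573.3 -165.5] machine [  35.6 -207.2]
tail- [ 513.7 -163. ] machine [ -23.5 -199.9]
front+ [577.6 -36.9] machine [ 50.2 -79.4]
front- [519.7 -36. ] machine [ -7.5 -73.9]
bodyback+ [ 572.5 -152.5] machine [  35.9 -194.2]
```

The crop confirms it: blue carriage with dark jaws and brass key, orange tail at crop (615,262). The lever knob is at crop (417,83), about -0.13 rad, clear of the track. The machine yaw is about 4.6°. I'll grip the tail plate across its width, slide the carriage in, then swing the lever by its knob.

Call:
step_arm(rows=[[0.513,0.711,0,0,0,0.711],[0.513,0.711,0,0,0,0.711],[0.513,0.711,0,0,0,0.711],[0.513,0.711,0,0,0,0.711],[0.513,0.711,0,0,0,0.711],[0.513,0.711,0,0,0,0.711],[0.513,0.711,0,0,0,0.711],[0.513,0.711,0,0,0,0.711]], grip=85)

```text
time: 0.9
eef_pos: [380.1, -384.4, 404.4]
eef_rot: [-3.141, 0.0, 0.936]
wrist_force: [-0.1, -0.0, 0.6]
width: 85.1
gripper_force: 0.0
```

Call:
step_arm(rows=[[0.513,0.711,0,0,0,0.711],[0.513,0.711,0,0,0,0.711],[0.513,0.711,0,0,0,0.711],[0.513,0.711,0,0,0,0.711],[0.513,0.711,0,0,0,0.711],[0.513,0.711,0,0,0,0.711],[0.513,0.711,0,0,0,0.711],[0.513,0.711,0,0,0,0.711]])

```text
time: 1.7
eef_pos: [544.2, -157.1, 404.4]
eef_rot: [-3.141, 0.0, 1.532]
wrist_force: [0.5, -0.5, 0.9]
width: 85.1
gripper_force: 0.0
```

Call:
step_arm(rows=[[0,0,-0.5,0,0,0],[0,0,-0.5,0,0,0],[0,0,-0.5,0,0,0],[0,0,0,0,0,0],[0,0,0,0,0,0]])

```text
time: 2.2
eef_pos: [543.7, -158.3, 344.7]
eef_rot: [-3.141, -0.0, 1.529]
wrist_force: [-0.2, -0.5, -0.1]
width: 85.2
gripper_force: 0.0
```

Call:
step_arm(rows=[[0,0,-0.5,0,0,0],[0,0,-0.5,0,0,0],[0,0,-0.5,0,0,0],[0,0,-0.5,0,0,0],[0,0,-0.4,0,0,0],[0,0,-0.2,0,0,0],[0,0,0,0,0,0]])

```text
time: 2.9
eef_pos: [543.8, -158.4, 240.8]
eef_rot: [-3.141, -0.0, 1.529]
wrist_force: [0.2, 0.1, -0.0]
width: 84.8
gripper_force: 0.0
```

Run:
```python
from h import *
c=cap('scene'); cv2.imwrite('pics/s1.png',cv2.resize(c['frame'][150:350,200:460],None,fx=3,fy=3,interpolation=cv2.INTER_CUBIC))
```

```text
(no output)
```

View pics/s1.png

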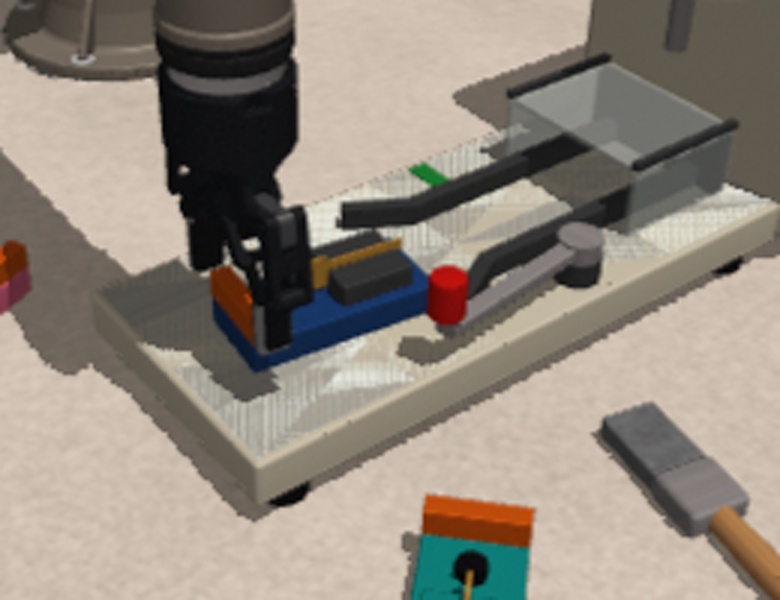

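The fingers straddle the orange tail plate (crop 250,310). I'll close the gripper.

Call:
step_arm(rows=[[0,0,0,0,0,0],[0,0,0,0,0,0],[0,0,0,0,0,0],[0,0,0,0,0,0],[0,0,0,0,0,0],[0,0,0,0,0,0]], grip=50)

```text
time: 3.55
eef_pos: [544.4, -158.4, 242.3]
eef_rot: [3.139, 0.001, 1.529]
wrist_force: [-1.1, -0.5, 6.1]
width: 58.5
gripper_force: 65.2
```

Call:
step_arm(rows=[[-0.045,0,0,0,0,0.29],[-0.045,0,0,0,0,0.29],[-0.045,0,0,0,0,0.29],[-0.045,0.02,0,0,0,0.29],[0,0,0,0,0,0],[0,0,0,0,0,0]])

```text
time: 4.15
eef_pos: [538.0, -157.2, 242.4]
eef_rot: [3.137, 0.001, 1.653]
wrist_force: [3.1, -1.0, 7.0]
width: 58.5
gripper_force: 65.3
```

Run:
```python
from h import *
c=cap('top'); cv2.imwrite('pics/t2.png',cv2.resize(c['frame'][170:320,190:390],None,fx=4,fy=4,interpolation=cv2.INTER_CUBIC))
o=manip.observe(); print(o['eef_pos'],o['eef_rot'],o['wrist_force'],o['width'])
```

```text
[ 538.01779939 -157.24790743  242.3673166 ] [3.13670301e+00 1.03828840e-03 1.65261260e+00] [2.70208463 0.49632308 5.98985092] 58.73851611609483
```

View pics/t2.png

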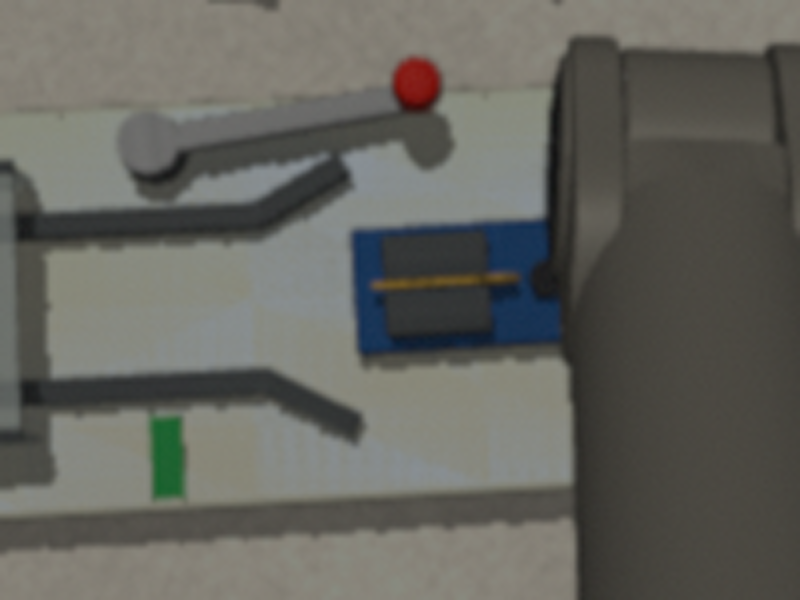

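Run:
```python
from h import *
c=load('top'); m=np.load('m.npz')
T=lambda w:(m['R'].T@(w-m['t'])).round(1)
q=lambda x,y,z: pt(c,190+(x+.5)/4-.5,170+(y+.5)/4-.5,z)[:2]
for p in [(353,231,72),(361,354,72),(545,221,72),(555,344,72)]: print(T(q(*p)))
print(T(manip.observe()['eef_pos'][:2]))
```

```text
[ 29.6 -74.1]
[-29.6 -75.3]
[  30.  -166.4]
[ -29.5 -167.9]
[   1.1 -196.2]
```

Centred and straight: front edge at machine x = ±29.6. I'll slide it in.

Call:
step_arm(rows=[[-0.03,0.374,0,0,0,0],[-0.03,0.374,0,0,0,0],[-0.03,0.374,0,0,0,0],[-0.03,0.374,0,0,0,0],[-0.03,0.374,0,0,0,0],[-0.03,0.374,0,0,0,0],[0,0,0,0,0,0]])

```text
time: 4.9
eef_pos: [529.9, -67.2, 242.3]
eef_rot: [3.139, 0.002, 1.653]
wrist_force: [-0.5, 0.5, 10.3]
width: 58.6
gripper_force: 65.8
```

Call:
step_arm(rows=[[-0.03,0.374,0,0,0,0],[-0.03,0.374,0,0,0,0],[-0.03,0.374,0,0,0,0],[-0.03,0.374,0,0,0,0],[0,0,0,0,0,0]])

```text
time: 5.4
eef_pos: [525.2, -7.5, 242.3]
eef_rot: [3.139, 0.002, 1.653]
wrist_force: [0.4, 1.0, 10.3]
width: 58.5
gripper_force: 65.8
```

Call:
step_arm(rows=[[-0.03,0.374,0,0,0,0],[-0.03,0.374,0,0,0,0],[-0.03,0.374,0,0,0,0],[-0.03,0.374,0,0,0,0],[-0.03,0.374,0,0,0,0],[0,0,0,0,0,0]])

```text
time: 6.0
eef_pos: [519.3, 67.2, 242.3]
eef_rot: [3.139, 0.002, 1.653]
wrist_force: [-0.5, 0.4, 10.3]
width: 58.5
gripper_force: 65.8
```

Call:
step_arm(rows=[[-0.008,0.1,0,0,0,0],[-0.008,0.1,0,0,0,0],[-0.008,0.1,0,0,0,0],[0,0,0,0,0,0]])

```text
time: 6.4
eef_pos: [518.7, 76.2, 242.3]
eef_rot: [3.139, 0.005, 1.65]
wrist_force: [1.5, -7.1, 11.9]
width: 58.1
gripper_force: 65.9
```

Call:
step_arm(rows=[[0,0.05,0,0,0,0],[0,0,0,0,0,0]])

```text
time: 6.6
eef_pos: [518.8, 77.6, 242.3]
eef_rot: [3.14, 0.006, 1.65]
wrist_force: [0.9, -7.6, 12.3]
width: 58.4
gripper_force: 66.0
```

Call:
step_arm(rows=[[0,0.05,0,0,0,0],[0,0.05,0,0,0,0],[0,0,0,0,0,0]])

```text
time: 6.9
eef_pos: [518.8, 81.5, 242.3]
eef_rot: [3.14, 0.006, 1.65]
wrist_force: [0.0, -8.3, 12.6]
width: 58.3
gripper_force: 66.0
```

Run:
```python
from h import *
c=cap('scene'); cv2.imwrite('pics/s3.png',cv2.resize(c['frame'][140:290,280:480],None,fx=4,fy=4,interpolation=cv2.INTER_CUBIC))
```

```text
(no output)
```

View pics/s3.png

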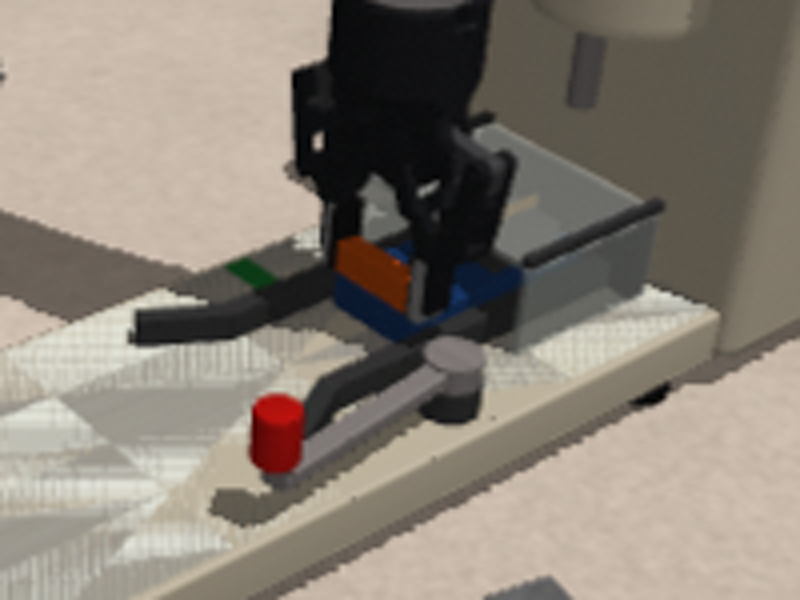

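The carriage is in the track with its tail still in the pads (crop 380,275), and about 8 N of sliding drag. I'll keep easing it in until the stop is felt.

Call:
step_arm(rows=[[-0.004,0.05,0,0,0,0],[0,0.05,0,0,0,0],[0,0,0,0,0,0]])

```text
time: 7.25
eef_pos: [518.6, 85.6, 242.3]
eef_rot: [3.14, 0.006, 1.65]
wrist_force: [0.8, -7.5, 12.4]
width: 58.7
gripper_force: 66.0
```

Call:
step_arm(rows=[[-0.004,0.04,0,0,0,0],[0,0.04,0,0,0,0],[0,0,0,0,0,0]])

```text
time: 7.55
eef_pos: [518.7, 86.8, 242.3]
eef_rot: [3.14, 0.01, 1.649]
wrist_force: [-0.3, -12.7, 14.0]
width: 58.6
gripper_force: 66.1
```

Call:
step_arm(rows=[[0,0.04,0,0,0,0],[0,0.04,0,0,0,0],[0,0,0,0,0,0]])

```text
time: 7.85
eef_pos: [518.8, 87.5, 242.3]
eef_rot: [3.141, 0.014, 1.648]
wrist_force: [0.6, -18.1, 15.7]
width: 58.7
gripper_force: 66.4
```

Run:
```python
from h import *
m=np.load('m.npz'); o=manip.observe(); print((m['R'].T@(o['eef_pos'][:2]-m['t'])).round(1),o['wrist_force'])
```

```text
[ 1.5 49.3] [  0.56771393 -18.06276666  15.74415631]
```

Hard stop reached (force rising, tail about y = 42). I'll release and rise.

Call:
step_arm(rows=[[0,0,0,0,0,0],[0,0,0,0,0,0],[0,0,0,0,0,0],[0,0,0,0,0,0]], grip=68)

```text
time: 8.25
eef_pos: [516.8, 96.1, 240.4]
eef_rot: [-3.141, -0.001, 1.652]
wrist_force: [0.9, 0.2, -0.9]
width: 68.3
gripper_force: 0.0
```

Call:
step_arm(rows=[[0,-0.05,0.3,0,0,0],[0,-0.05,0.6,0,0,0],[0,0,0.9,0,0,0],[0,0,0.9,0,0,0],[0,0,0,0,0,0],[0,0,0,0,0,0]])

```text
time: 8.85
eef_pos: [517.4, 91.6, 350.1]
eef_rot: [3.139, 0.0, 1.651]
wrist_force: [-0.8, -0.2, -1.1]
width: 68.1
gripper_force: 0.0
```

Run:
```python
from h import *
c=cap('scene'); cv2.imwrite('pics/s4.png',cv2.resize(c['frame'][140:290,280:480],None,fx=4,fy=4,interpolation=cv2.INTER_CUBIC))
o=manip.observe(); print(o['eef_pos'],o['eef_rot'],o['joint_positions'])
P=cloud(c); h=cv2.cvtColor(c['frame'],cv2.COLOR_BGR2HSV); m=np.load('m.npz')
k=cv2.inRange(h,(3,150,80),(20,255,255))>0; k&=(P[...,2]>52)&(P[...,2]<95)&(P[...,0]>470)&(P[...,0]<580)
Q=(P[k][:,:2]-m['t'])@m['R']; print(len(Q),Q.min(0),Q.max(0),np.median(Q,0))
```

```text
[516.94647465  91.35729359 348.79584845] [-3.14149960e+00  3.02354678e-04  1.65099821e+00] [ 0.20095385  0.26108773 -0.53535822  1.8880312   0.15424394  1.03311163
 -0.31868342]
267 [-28.95369903  39.03449314] [ 32.57508872 101.54393021] [ 5.27074699 42.72119426]
```

View pics/s4.png

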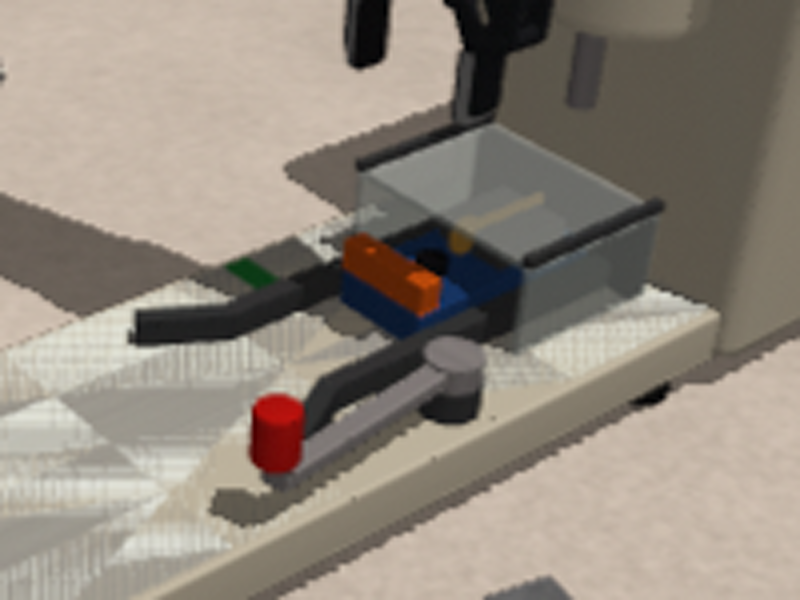

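The carriage is home: orange tail at crop (390,275), tail face measured about y = 41–42 mm, front under the guard. Now the knob.

Call:
step_arm(rows=[[0.327,-0.481,0,0,0,0],[0.327,-0.481,0,0,0,0],[0.327,-0.481,0,0,0,0],[0.327,-0.481,0,0,0,0],[0.327,-0.481,0,0,0,0],[0.327,-0.481,0,0,0,0],[0.327,-0.481,0,0,0,0],[0.327,-0.481,0,0,0,0]], grip=55)

```text
time: 9.7
eef_pos: [621.8, -63.3, 346.7]
eef_rot: [-3.138, -0.001, 1.651]
wrist_force: [0.2, -0.2, -0.7]
width: 54.8
gripper_force: 0.0
```

Call:
step_arm(rows=[[0,0,-0.4,0,0,0],[0,0,-0.5,0,0,0],[0,0,0,0,0,0],[0,0,0,0,0,0]])

```text
time: 10.1
eef_pos: [621.2, -61.7, 311.4]
eef_rot: [-3.139, -0.001, 1.652]
wrist_force: [-0.5, -0.2, 0.8]
width: 55.0
gripper_force: 0.0
```

Run:
```python
from h import *
c=cap('scene'); cv2.imwrite('pics/s5.png',cv2.resize(c['frame'][120:300,260:460],None,fx=3,fy=3,interpolation=cv2.INTER_CUBIC))
o=manip.observe(); print(o['eef_pos'],o['eef_rot'],o['joint_positions'])
h=cv2.cvtColor(c['frame'],cv2.COLOR_BGR2HSV); k=(cv2.inRange(h,(0,170,80),(3,255,255))|cv2.inRange(h,(177,170,80),(180,255,255)))>0
k[:230]=0;k[270:]=0;k[:,:330]=0;k[:,370:]=0
P=cloud(c)[k]; P=P[P[:,2]<130]; print(len(P),P.min(0),P.max(0),np.median(P,0))
(x,y),r=cv2.minEnclosingCircle(P[P[:,2]>112][:,:2].astype('f4')); print('top',x,y,r)
```

```text
[621.66534265 -61.74868542 312.47146961] [-3.14077305e+00 -5.16601908e-04  1.65181778e+00] [ 0.35802675  0.46210898 -0.43560972  1.68911475  0.21937209  1.03983493
 -0.06827933]
216 [615.10134491 -74.02769635  87.33064859] [636.00900922 -52.69517514 117.49159023] [629.31388471 -66.59604172 107.89873462]
top 624.7914428710938 -63.63413619995117 11.228103637695312
```

View pics/s5.png

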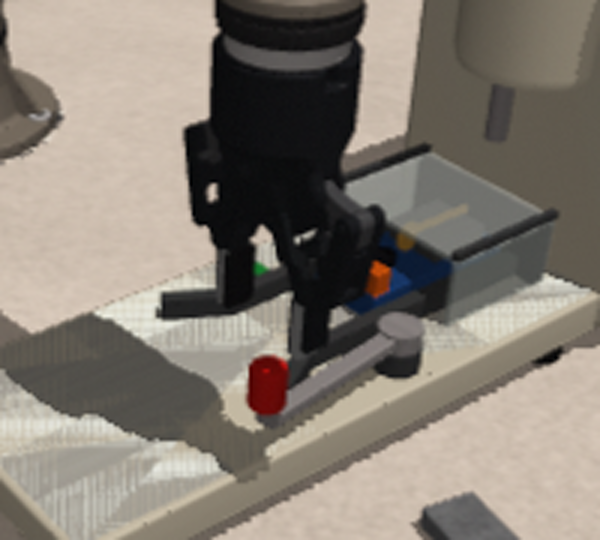

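The fingers hang on either side above the red knob (crop 268,385); the knob is measured at about (623,-63). I'll descend and grip.

Call:
step_arm(rows=[[0.03,-0.03,-0.3,0,0,0],[0,0,-0.3,0,0,0],[0,0,-0.3,0,0,0],[0,0,-0.3,0,0,0],[0,0,0,0,0,0]])

```text
time: 10.65
eef_pos: [622.1, -63.8, 262.1]
eef_rot: [-3.137, -0.001, 1.651]
wrist_force: [-0.6, -1.2, -0.1]
width: 54.7
gripper_force: 0.0
```

Call:
step_arm(rows=[[0,0,0,0,0,0],[0,0,0,0,0,0],[0,0,0,0,0,0],[0,0,0,0,0,0],[0,0,0,0,0,0]], grip=30)

```text
time: 11.15
eef_pos: [623.2, -63.7, 265.1]
eef_rot: [3.141, 0.0, 1.651]
wrist_force: [-1.2, 0.4, -0.2]
width: 29.9
gripper_force: 0.0
```

The knob is caged with 3 mm of play each side. Next I'll compute the arc rows.

Run:
```python
from h import *
H=np.array([594,63.5]); p0=np.array([623.,-63.6]); n=24; tot=-(1.59+.145)
a=np.linspace(0,tot,n+1); d=p0-H
K=np.array([H+[np.cos(x)*d[0]-np.sin(x)*d[1],np.sin(x)*d[0]+np.cos(x)*d[1]] for x in a])
print('end',K[-1]); D=np.diff(K,axis=0)/40
print(np.round(D,3).tolist(), np.degrees(tot)/n/6)
```

```text
end [463.86910603  55.66670977]
[[-0.231, -0.044], [-0.234, -0.027], [-0.235, -0.01], [-0.235, 0.007], [-0.234, 0.024], [-0.232, 0.041], [-0.228, 0.057], [-0.224, 0.074], [-0.218, 0.09], [-0.211, 0.105], [-0.203, 0.12], [-0.193, 0.134], [-0.183, 0.148], [-0.172, 0.161], [-0.16, 0.173], [-0.147, 0.184], [-0.133, 0.194], [-0.119, 0.203], [-0.104, 0.211], [-0.089, 0.218], [-0.073, 0.224], [-0.056, 0.229], [-0.04, 0.232], [-0.023, 0.234]] -0.6903345656610961
```

Call:
step_arm(rows=[[-0.231,-0.044,0,0,0,-0.69],[-0.234,-0.027,0,0,0,-0.69],[-0.235,-0.01,0,0,0,-0.69],[-0.235,0.007,0,0,0,-0.69],[-0.234,0.024,0,0,0,-0.69],[-0.232,0.041,0,0,0,-0.69],[-0.228,0.057,0,0,0,-0.69],[-0.224,0.074,0,0,0,-0.69]])

```text
time: 11.95
eef_pos: [549.1, -58.9, 265.2]
eef_rot: [3.14, -0.001, 1.069]
wrist_force: [1.5, -0.3, -0.0]
width: 29.9
gripper_force: 0.5
```

Call:
step_arm(rows=[[-0.218,0.09,0,0,0,-0.69],[-0.211,0.105,0,0,0,-0.69],[-0.203,0.12,0,0,0,-0.69],[-0.193,0.134,0,0,0,-0.69],[-0.183,0.148,0,0,0,-0.69],[-0.172,0.161,0,0,0,-0.69],[-0.16,0.173,0,0,0,-0.69],[-0.147,0.184,0,0,0,-0.69]])

```text
time: 12.75
eef_pos: [489.4, -14.7, 265.1]
eef_rot: [3.14, -0.0, 0.491]
wrist_force: [-0.3, -1.9, 0.0]
width: 30.3
gripper_force: 0.7
```

Call:
step_arm(rows=[[-0.133,0.194,0,0,0,-0.69],[-0.119,0.203,0,0,0,-0.69],[-0.104,0.211,0,0,0,-0.69],[-0.089,0.218,0,0,0,-0.69],[-0.073,0.224,0,0,0,-0.69],[-0.056,0.229,0,0,0,-0.69],[-0.04,0.232,0,0,0,-0.69],[-0.023,0.234,0,0,0,-0.69]])

```text
time: 13.55
eef_pos: [463.6, 55.4, 264.9]
eef_rot: [3.14, 0.001, -0.087]
wrist_force: [-1.3, -1.2, 0.1]
width: 30.5
gripper_force: 0.7
```

Call:
step_arm(rows=[[0,0,0,0,0,0],[0,0,0,0,0,0],[0,0,0,0,0,0]])

```text
time: 13.85
eef_pos: [464.3, 55.2, 264.9]
eef_rot: [3.142, -0.001, -0.083]
wrist_force: [0.0, 0.7, -0.1]
width: 30.3
gripper_force: 0.0
```

Call:
step_arm(rows=[[0,0,0,0,0,0],[0,0,0,0,0,0],[0,0,0.5,0,0,0],[0,0,1,0,0,0],[0,0,1,0,0,0],[0,0,0.5,0,0,0]], grip=45)

```text
time: 14.45
eef_pos: [464.8, 55.5, 388.2]
eef_rot: [-3.14, -0.005, -0.084]
wrist_force: [0.7, 0.1, -0.2]
width: 44.9
gripper_force: 0.0
```

Call:
step_arm(rows=[[0,-0.8,0,0,0,0],[0,-0.8,0,0,0,0],[0,-0.8,0,0,0,0],[0,-0.8,0,0,0,0],[0,-0.8,0,0,0,0],[0,-0.8,0,0,0,0],[0,-0.8,0,0,0,0],[0,-0.8,0,0,0,0]])

```text
time: 15.25
eef_pos: [463.8, -201.9, 384.8]
eef_rot: [3.141, -0.0, -0.084]
wrist_force: [0.3, 0.5, -0.6]
width: 45.3
gripper_force: 0.0
```

Run:
```python
from h import *
c=cap('top'); cv2.imwrite('pics/t6.png',cv2.resize(c['frame'][170:320,190:390],None,fx=4,fy=4,interpolation=cv2.INTER_CUBIC))
m=np.load('m.npz'); h=cv2.cvtColor(c['frame'],cv2.COLOR_BGR2HSV)
T=lambda u,v,z: m['R'].T@(pt(c,u,v,z)[:2]-m['t'])
def b(lo,hi,z):
    k=cv2.inRange(h,lo,hi); k[:150]=0;k[310:]=0;k[:,:190]=0;k[:,300:]=0
    v,u=np.nonzero(k); print(len(u),u.mean(),v.mean(),T(u.mean(),v.mean(),z)); return np.array([T(x,y,z) for x,y in zip(u,v)])
k=b((0,150,80),(5,255,255),114); q=k.mean(0); print('lever',np.arctan2(75-q[0],20-q[1]))
o=b((6,150,80),(20,255,255),90); print(o.min(0),o.max(0),cv2.minAreaRect(o.astype('f4')))
```

```text
111 227.61261261261262 272.27027027027026 [-53.64940354  19.13482068]
lever 1.5640636124850904
236 213.16949152542372 244.41525423728814 [ 1.05990714 47.20331077]
[-28.37586311  40.44125378] [31.90453944 54.14473705] ((1.7414817810058594, 47.248653411865234), (60.29069519042969, 13.462593078613281), 0.3780217170715332)
```

View pics/t6.png

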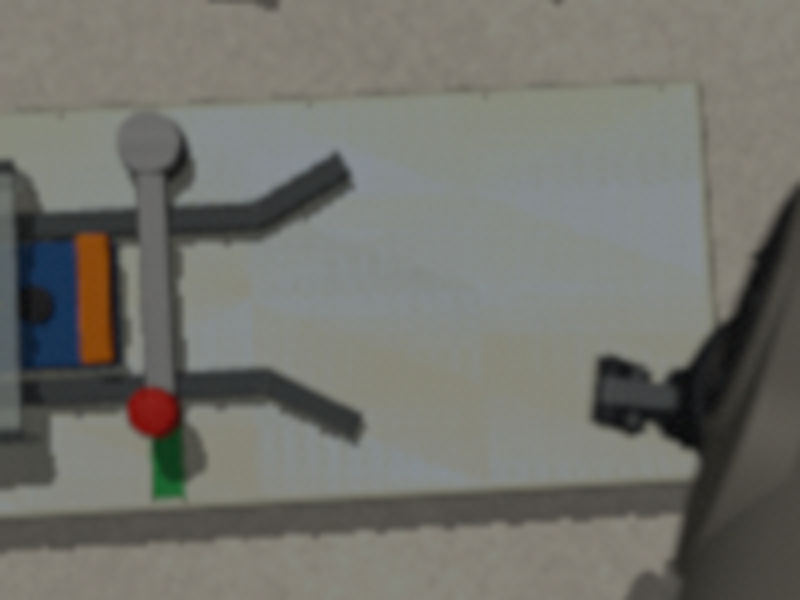

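The lever lies across the track onto the green mark (knob at crop (154,411), about 1.56 rad). The tail is at y ≈ 40.4 mm, x ≈ 1.5 mm, and square. I'll let the arm settle and hand in.

Call:
step_arm(rows=[[0,0,0,0,0,0],[0,0,0,0,0,0],[0,0,0,0,0,0]])

```text
time: 15.6
eef_pos: [464.2, -199.2, 384.7]
eef_rot: [-3.141, 0.0, -0.081]
wrist_force: [-0.4, 0.4, -0.6]
width: 45.0
gripper_force: 0.0
```

```bash
python3 -c "
from workcell import manip
print(manip.job_done())"
```

```text
the job is handed in; nothing more can be done
None
```

The carriage is home against the stop (tail at about y = 40 mm) and the lever is locked across the track at about 1.56 rad by my last camera measurement; the job was handed in at about 16 s, and no verdict came back.

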